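Clip the reference plate into the slanted reader holder

ROBOT

A 6-joint arm with a two-finger parallel gripper is mounted at the origin on a cart in front of the work surface, level with it; the furniture and walls round the work are solid. World frame = base frame: x ahead of the robot, y to its left, z up, the work surface at z = 0. Lengths are in m, angles in rad, forces in N, time in s.
With the tool pointing down it reaches from about 0.25 to 0.725 m from the base axis. Payload 4 kg.
Tool frame: the origin (TCP) lies on the centre line of the jaws, within the pads' length; the fingertips stand tip_reach ahead of it and the grasp point (between the pads) lies 5 mm behind it (tip_reach is the distance from the TCP to the fingertips, in m); z points along the fingers, y is the direction in which the jaws open and shut (so a half turn about z gives the same grasp; the last joint's range is limited). The gripper opens to 85 mm and grips with 20 to 120 N. Pads are 22 mm wide; open, the fingers measure 114 mm over their backs; the gripper's body (76 mm by 85 mm) begins 54 mm behind the grasp point. The pads swing forward as they close: fully open they stand 13 mm farther back than shut.
Start: joints at [1.16, 0.241, 0.005, 1.335, 0, 1.571], TCP at [0.2, 0.458, 0.245] pointing down, gripper open.
Joint ranges: [-2.72, 2.72], [-1.05, 1.87], [-1.09, 1.28], [-1.99, 2.15], [-1.42, 1.44], [-3.14, 3.14]. Speed limits (rad/s): [2.79, 2.79, 3.14, 3.14, 3.14, 3.14].

INTERFACE

Orientations are given as a unit quaternion [x, y, z, w].
In Python, from workcell import * gives the robot as it stands.
- The arm moves only by the tool arm_command, never from a script. Its arguments are lists of equal length, an entry for each row: "translation": the shift along the tool's x, y, z in cm, a list of three; "turn": the turn about the tool's z in rad; "hand": the closure, from 0 (fully open) to 1 (shut). In form: {"translation": [[x, y, z], ...], "turn": [turn, ...], "hand": [hand, ...]}. A call has 1 to 5 rows; each row is the pose to reach, as a shift and turn from the pose commanded when the call began, along the tool's axes at that moment; what a row does not reach only later rows make up. A row lasts 1/12 s, in which the tool goes at most 41.7 mm and 7.16 degrees, less where a joint would pass 70% of its speed; a pose out of reach is approached as far as the arm can. A call with a gripper value outside its range is refused whole. The fingers move at their own pace and stop on an object; the grip force is fixed at half the most. Time passes only in rows, so rows that repeat a pose let the fingers close. It gives the time, the measured TCP pose, the force and the opening at its end, in the units of the state.
- get_obs(): the state, without advancing time (a new reading comes with each control period).
- camera(name): name is "scene" or "top" or "wrist"; returns (picture, depth): 420x560x3 uint8, red, green, blue; 420x560 float32, m along the optical axis (not along the pixel's ray), 0 where there is no reading.
- camera_info(name): a dict with "mtx" (3x3 intrinsics, pixels), "dist_coeffs" ([k1, k2, p1, p2, k3] as OpenCV has them; the pictures are not rectified), "world_to_cam" (4x4, takes a point from world to camera coordinates). Camera axes: x right, y down, z forward; pixel columns grow to the right and rows downward; lengths in m; the calibration is good to about 2 mm. A picture is of the moment at which its call begins: read the wrist's pose just before it. camera_info takes no time and is no camera call; for the wrist camera it gives the pose at the moment of the call.
- job_done(): hands the job in, once; it reports no verdict.
Trained networks look in the newest picture that a camera, given by its name, has taken for a name from the list of things; names that differ only in an ending like _2 or _b are one class to them, and where a whole thing is asked for, a point or a joint stands for the part that bears it (a point fixed in the world has none). Each returns a list of dicts, best first, with "conf" (0 to 1); they miss things now and then, are a little off and sometimes report something else, mostly with a low value. They report only what shows in the picture. A call takes as long as a camera call. They do not tell look-alikes from the thing itself.
- search_frame(camera, name): "location" ([row, column] in pixels, amid what is visible of it).
- spot_point(camera, name): "location" ([row, column] in pixels: a listed point, or the origin of a listed thing).
The state is a dict: "clock": time; "joint_pos": joint angles; "joint_vel": joint speeds; "tau": joint torques, N m; "eef_pos": TCP position; "tool_rot": TCP orientation; "ft_force": force on the tool from outside, world axes, zero at the start; "ft_torque": the same for the moment, N m; "grip_width": finger opening in m.
Only numpy, scipy, OpenCV 4.12 (cv2) and the standard library are available. Lean on these libraries where they do the work, as an engineer would, in place of code of your own. Each camera call takes 0.05 s, during which the arm holds its last target. There are 200 camera calls.

TASK

Pick up the aluminium reference plate by its rib and fit it into the slanted grey holder: slide its two ears into the two slots, past the spring clips, until the plate lies flat on the holder's sloping floor over the round window, then let go. Leave the stamp, the brush and the stapler where they are.

Things in the scene. Friction and masses are not known exactly. Their poses are not given: they have to be found in the camera images.
- plate: Loose aluminium plate, 0.18 to 0.33 kg, lying on the table. 70 mm (its x) by 116 mm (y), 8 mm thick; from the middle of each short end an ear sticks out along +y and -y, 24 mm wide in x, 8 mm thick, long edges rounded; 150 mm over both ears. A grip rib stands in the middle. Origin: centre of the underside; z up through the rib. Half a turn about z changes nothing.
- rib (a point): Middle of the top of the plate's grey plastic grip rib, 42 mm above the plate's underside (34 mm above its top face). The rib is 50 mm long along the plate's x and 16 mm thick along its y, with flat sides. Axes as the plate's.
- holder: Fixed grey holder on a flat base 116 x 176 mm (x, y), 8 mm high; highest point about 108 mm above the table. It carries the sloping seat (seat) with a slot at each end. Origin: on the table, straight below the middle of the seat; z up; its low front edge is at its -x and faces the robot side within about 20 degrees.
- seat (a point): Middle of the holder's sloping floor (84 mm along x), on a round window 40 mm across, 68 mm above the table. z is the floor's normal, leaning 30 degrees from vertical toward the holder's -x (front); x runs up the slope, y from slot_right to slot_left. With the plate home, its origin lies here, its z is this z and its y lies along this y, either way round.
- slot_left (a point): Middle of the mouth of the slot at the seat's +y end, 70.5 mm from seat along y, 27 mm above the floor along z; axes as seat. The slot runs along z to the floor, open toward the middle. Two side walls, 28 mm apart in x, 14 mm thick, tops rounded at 7 mm radius, span y = 62 to 79 mm; an end wall 20 mm high closes it at y = 79 mm.
- slot_right (a point): The same mouth at the -y end. In each slot two facing spring clips with round steel noses, 10 mm above the floor, leave 19 mm between them. They yield as the 24 mm ear passes (underside about 13 mm above the floor down to it) and spring back over it. Pressing the plate home along the seat's -z takes about 4 to 15 N midway, then the clips draw it down; its own weight is not enough.
- the_hand_stamp: Bystander: hand stamp with turned wooden handle and dark base, 26 x 50 x 74 mm high, standing. Origin: centre of the underside.
- bench_brush: Bystander: small flat bench brush with wooden handle, 34 x 148 x 14 mm high, long along its y, lying in front of the work. Origin: centre of the underside.
- stapler: Bystander: desk stapler, 36 x 145 x 44 mm high, long along its y. Origin: centre of the underside.
Not all that is in view belongs to the job. Leave any brown or yellow look-alike of the plate alone.

How it is judged:
On the way:
1. The plate is carried above the holder, clear of the slots, with its underside more than 35 mm from the sloping floor (z of plate in the frame of seat above 0.035 m and distance between plate and seat below 0.16 m), for 0.1 s.
At the end, for the whole second after the job is handed in: The plate's underside lies on the holder's sloping floor within 2 mm, centred within 3 mm up and down the slope and 5 mm along the slots' line, flat to within 0.05 rad, and at rest (x of plate in the frame of seat between -0.003 and 0.003 m and y of plate in the frame of seat between -0.005 and 0.005 m and z of plate in the frame of seat between -0.002 and 0.002 m and angle between the z axis of plate and the z axis of seat, either way round below 0.05 rad and linear speed of plate below 0.01 m/s); the robot touches nothing.
It fails at once if The hand stamp is shifted more than 30 mm (distance of the_hand_stamp from where it was at the start of the episode above 0.03 m).
It fails at once if The bench brush is shifted more than 30 mm (distance of bench_brush from where it was at the start of the episode above 0.03 m).
It fails at once if The stapler is shifted more than 30 mm (distance of stapler from where it was at the start of the episode above 0.03 m).
It also fails if it takes over 40 s, if anything falls off the work surface, if the arm or the gripper's body presses on something with over 40 N, if the wrist force passes 120 N, or if a joint passes its speed limit or range.

## Working session

There is one attempt and no reset: what is moved stays moved. The work goes in short steps, Python scripts to look and compute and a tool call to move; the robot and the scene stay as the last step left them, time stands still between calls to the robot, and variables do not carry over. Pictures are saved under pics/ and viewed, about 8 in all and at most 12, crops included, and the job is handed in when it is done.

Besides the shell and the picture viewer there is one more tool, called after "Request:" as a command line: name --pt "numbers of a row" for each row, then --argument value for the rest. arm_command: Moves the arm, as the interface text tells. Its arguments: {"type":"object","properties":{"translation":{"type":"array","items":{"type":"array","items":{"type":"number"}}},"turn":{"type":"array","items":{"type":"number"}},"hand":{"type":"array","items":{"type":"number"}}},"required":["translation","turn","hand"]}

```bash
ls; mkdir -p pics; cat > h.py <<'E'
from workcell import *
import numpy as np, cv2
from scipy.spatial.transform import Rotation as R
def snap(n,f=None):
    im,d=camera(n); i=camera_info(n)
    if f: cv2.imwrite('pics/'+f,im[:,:,::-1])
    return im,d,i
def cloud(d,i):
    h,w=d.shape; uv=np.stack(np.meshgrid(np.arange(w),np.arange(h)),-1).reshape(-1,1,2).astype(np.float64)
    xy=cv2.undistortPoints(uv,np.array(i['mtx']),np.array(i['dist_coeffs'])).reshape(h,w,2)
    P=np.dstack([xy*d[...,None],d]); T=np.linalg.inv(np.array(i['world_to_cam']))
    W=P@T[:3,:3].T+T[:3,3]; W[d<=0]=np.nan
    return W
E
python3 - <<'E'
from h import *
print({k:np.round(v,3).tolist() if not np.isscalar(v) else v for k,v in get_obs().items()})
ims=[]
for c in ['scene','top']:
    im,d,i=snap(c,c+'0.png'); W=cloud(d,i); np.save(c+'W.npy',W); np.save(c+'im.npy',im)
    for n in ['plate','rib','holder','seat','slot_left','slot_right','the_hand_stamp','bench_brush','stapler']:
        for r in spot_point(c,n)[:3]:
            a,b=np.round(r['location']).astype(int)
            w=W[a,b] if 0<=a<420 and 0<=b<560 else None
            print(c,n,round(r['conf'],2),a,b,np.round(w,3))
E
```

```text
pics
{'clock': 0.0, 'joint_pos': [1.16, 0.241, 0.004, 1.335, 0.0, 1.571], 'joint_vel': [0.003, -0.001, -0.001, -0.0, 0.001, -0.001], 'tau': [0.002, -37.231, 25.241, 0.017, 0.0, 0.0], 'eef_pos': [0.199, 0.458, 0.244], 'tool_rot': [0.204, 0.979, -0.001, -0.0], 'ft_force': [-0.405, 0.296, 1.113], 'ft_torque': [0.02, -0.062, -0.002], 'grip_width': 0.08570838708802977}
scene plate 0.88 263 322 [ 0.485 -0.154  0.019]
scene plate 0.82 254 410 [ 0.619 -0.29   0.015]
scene plate 0.59 212 164 [0.393 0.24  0.009]
scene rib 0.8 203 156 [0.385 0.25  0.039]
scene rib 0.74 246 320 [ 0.505 -0.134  0.041]
scene rib 0.74 168 230 [0.563 0.173 0.064]
scene holder 0.7 183 233 [0.54  0.144 0.047]
scene seat 0.67 165 228 [0.567 0.183 0.067]
scene slot_left 0.62 150 202 [0.558 0.262 0.084]
scene slot_right 0.86 168 246 [0.581 0.135 0.071]
scene the_hand_stamp 0.85 176 319 [0.711 0.007 0.021]
scene bench_brush 0.93 334 325 [ 0.358 -0.247  0.012]
scene bench_brush 0.34 150 201 [0.557 0.265 0.083]
scene stapler 0.63 198 375 [ 0.731 -0.144  0.012]
top plate 0.79 197 384 [ 0.616 -0.281  0.023]
top plate 0.72 235 337 [ 0.501 -0.137  0.044]
top plate 0.63 275 208 [0.39  0.237 0.017]
top rib 0.81 234 338 [ 0.504 -0.14   0.042]
top rib 0.67 275 200 [0.388 0.255 0.041]
top rib 0.6 193 389 [ 0.625 -0.293  0.039]
top holder 0.87 214 226 [0.56  0.18  0.065]
top seat 0.67 210 226 [0.57  0.179 0.073]
top slot_left 0.9 218 202 [0.547 0.246 0.076]
top slot_right 0.65 211 246 [0.568 0.123 0.067]
top the_hand_stamp 0.5 166 282 [0.714 0.022 0.02 ]
top bench_brush 0.8 281 370 [ 0.37  -0.232  0.016]
top stapler 0.88 161 335 [ 0.731 -0.139  0.012]
```

View pics/scene0.png

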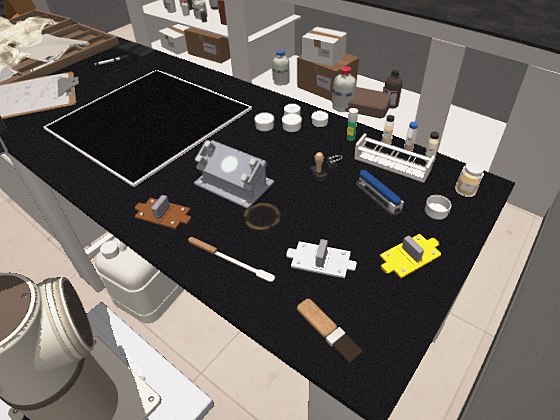

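View pics/top0.png

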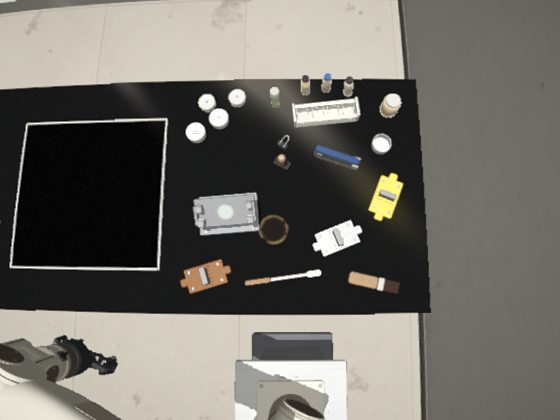

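The pictures show the real white/aluminium plate at scene (258,322) and top (238,337). The brown and yellow plates are look-alikes. The holder is at top (213,226), with its low front toward the robot. Next I fit poses from the depth.

```bash
python3 - <<'E'
from h import *
import workcell
print([n for n in dir(workcell) if not n.startswith('__')], getattr(workcell,'tip_reach',None))
for c in ['top','scene']:
    W=np.load(c+'W.npy'); 
    m=(np.hypot(W[...,0]-.50,W[...,1]+.14)<.1)&(W[...,2]>.004)
    P=W[m]; lo=P[P[:,2]<.016]; 
    r=cv2.minAreaRect((P[:,:2]*1000).astype(np.float32)); print(c,'plate',r,len(P), 'ztop',np.median(lo[:,2]))
    t=P[P[:,2]>.034]; print(' rib',cv2.minAreaRect((t[:,:2]*1000).astype(np.float32)),np.median(t[:,2]),len(t), 'midrange',(t.max(0)+t.min(0))/2)
    m=(np.hypot(W[...,0]-.565,W[...,1]-.18)<.12)&(W[...,2]>.004)
    P=W[m]; print(' holder',cv2.minAreaRect((P[:,:2]*1000).astype(np.float32)),'zmax',P[:,2].max())
    b=P[P[:,2]<.012]; print('  base',cv2.minAreaRect((b[:,:2]*1000).astype(np.float32)))
    F=P[(np.hypot(P[:,0]-.567,P[:,1]-.18)<.045)&(P[:,2]>.03)]
    for k in range(6):
        cc=F.mean(0); n=np.linalg.svd(F-cc)[2][2]; n*=np.sign(n[2]); e=np.abs((F-cc)@n); F=F[e<max(.003,2*e.std())] if k<5 else F
    print('  plane',cc,n,'tilt',np.degrees(np.arccos(n[2])),'yaw',np.degrees(np.arctan2(-n[1],-n[0])),len(F),e.std())
    # walls: high points above floor plane
    h=(P-cc)@n
    yaw=np.arctan2(-n[1],-n[0]); ax=np.array([np.cos(yaw),np.sin(yaw)]); ay=np.array([-ax[1],ax[0]])
    w=P[(h>.012)]; print('  walls y range',np.percentile(w[:,:2]@ay,[1,99]), 'mid on ax',np.percentile(w[:,:2]@ax,[1,99]))
E
```

```text
['Unreachable', 'camera', 'camera_info', 'get_obs', 'job_done', 'search_frame', 'spot_point', 'tip_reach'] 0.014
top plate ((502.0114440917969, -144.0960693359375), (194.29998779296875, 184.98680114746094), 24.688764572143555) 1115 ztop 0.0075939050954967335
 rib ((498.1238098144531, -139.54949951171875), (50.55105209350586, 16.36307716369629), 21.92335319519043) 0.042026528872202595 101 midrange [ 0.49771948 -0.13962299  0.04139835]
 holder ((561.582275390625, 181.4606170654297), (229.75511169433594, 233.83885192871094), 29.60240364074707) zmax 0.1101699389689279
  base ((561.582275390625, 181.4606170654297), (229.75511169433594, 233.83885192871094), 29.60240364074707)
  plane [0.56803828 0.18022087 0.06751077] [-0.49294221 -0.03514063  0.86935212] tilt 29.61656115725447 yaw 4.0775766727700296 617 0.0008023226959963458
  walls y range [0.05598445 0.22592691] mid on ax [0.54056426 0.5977149 ]
scene plate ((502.9179382324219, -139.1702117919922), (72.37818908691406, 150.21197509765625), 21.454999923706055) 1641 ztop 0.007767703146814742
 rib ((502.24224853515625, -139.0625762939453), (51.217098236083984, 16.151649475097656), 22.272966384887695) 0.04126840621424016 158 midrange [ 0.50231136 -0.13945194  0.03936616]
 holder ((578.4638671875, 169.57757568359375), (118.14971923828125, 203.04652404785156), 4.526229381561279) zmax 0.1073187839075872
  base ((547.9503784179688, 163.4108123779297), (111.13319396972656, 205.94424438476562), 34.62820053100586)
  plane [0.56984956 0.17905516 0.06618271] [-0.50290997 -0.02825106  0.86387698] tilt 30.24528236512704 yaw 3.2152218747351897 791 0.0007885519184520417
  walls y range [0.06451476 0.23482601] mid on ax [0.54239855 0.5961957 ]
```

Request:
arm_command --pt "-3.0 -2.5 0" --pt "-6.0 -5.0 0" --pt "-9.0 -7.5 0" --pt "-12.0 -10.0 0" --pt "-15.0 -12.5 0" --turn '[-0.12, -0.24, -0.36, -0.48, -0.6]' --hand '[0, 0, 0, 0, 0]'

```text
clock: 1.42
eef_pos: [0.2831, 0.2922, 0.2454]
tool_rot: [-0.078, 0.997, 0.0, 0.0]
ft_force: [0.1, 0.8, -0.3]
grip_width: 0.0853
```

```bash
cat > go.py <<'E'
# go.py x y z yaw_deg_of_tool_y : needed shift (cm, tool axes) and turn
from h import *
import sys
def delta(x,y,z,yaw):
    o=get_obs(); T=R.from_quat(o['tool_rot']).as_matrix()
    d=T.T@(np.array([x,y,z])-o['eef_pos'])*100
    cy=np.degrees(np.arctan2(T[1,1],T[0,1]))
    t=-np.radians((yaw-cy+180)%360-180)
    print('pos',np.round(o['eef_pos'],4),'yaw',round(cy,2),'j',np.round(o['joint_pos'],2),'F',np.round(o['ft_force'],1),'w',round(o['grip_width'],4),'t',round(o['clock'],2))
    print('shift cm',np.round(d,2),'turn',round(t,3),'toolz',np.round(T[:,2],3))
if __name__=='__main__': delta(*map(float,sys.argv[1:5]))
E
python3 go.py .501 -.139 .2 112
```

```text
pos [0.2831 0.2922 0.2454] yaw 98.93 j [ 0.8   0.06 -0.21  1.3  -0.    0.65] F [ 0.1  0.8 -0.3] w 0.0853 t 1.42
shift cm [-14.83 -45.98   4.55] turn -0.228 toolz [ 0.  0. -1.]
```

Request:
arm_command --pt "-1.2 -3.8 0" --pt "-2.4 -7.6 0" --pt "-3.6 -11.4 0" --pt "-4.8 -15.2 0" --pt "-6.0 -19.0 0" --turn '[-0.05, -0.1, -0.15, -0.2, -0.228]' --hand '[0, 0, 0, 0, 0]'

```text
clock: 1.83
eef_pos: [0.3709, 0.1131, 0.2457]
tool_rot: [-0.189, 0.982, 0.0, 0.001]
ft_force: [0.8, 1.0, 0.0]
grip_width: 0.0855
```

```bash
python3 go.py .501 -.139 .2 112
```

```text
pos [0.3709 0.1131 0.2457] yaw 111.79 j [ 0.3   0.02 -0.26  1.3   0.   -0.08] F [0.8 1.  0. ] w 0.0855 t 1.83
shift cm [ -2.72 -28.24   4.58] turn -0.004 toolz [ 0.001  0.    -1.   ]
```

Request:
arm_command --pt "-0.4 -4.0 0.4" --pt "-0.8 -8.0 0.8" --pt "-1.2 -12.0 1.2" --pt "-1.6 -16.0 1.6" --pt "-2.0 -20.0 2.0" --turn '[0, 0, 0, 0, 0]' --hand '[0, 0, 0, 0, 0]'

```text
clock: 2.25
eef_pos: [0.4634, -0.0658, 0.2254]
tool_rot: [-0.188, 0.982, -0.0, 0.0]
ft_force: [0.6, 0.4, 0.1]
grip_width: 0.0854
```

Request:
arm_command --pt "-0.4 -3.5 1.3" --pt "-0.7 -7.0 2.6" --pt "-0.7 -7.6 2.6" --pt "-0.7 -7.6 2.6" --turn '[0, 0, 0, 0]' --hand '[0, 0, 0, 0]'

```text
clock: 2.58
eef_pos: [0.4973, -0.1336, 0.198]
tool_rot: [-0.186, 0.983, 0.0, -0.001]
ft_force: [-0.4, 0.1, -0.4]
grip_width: 0.0855
```

```bash
python3 - <<'E'
from h import *
im,d,i=snap('wrist','w1.png'); W=cloud(d,i)
P=W[(np.hypot(W[...,0]-.50,W[...,1]+.14)<.1)&(W[...,2]>.004)&(W[...,2]<.06)]
t=P[P[:,2]>.036]; lo=P[P[:,2]<.012]
for q in (P,t): print(cv2.minAreaRect((q[:,:2]*1000).astype(np.float32)),len(q),np.median(q[:,2]))
E
python3 go.py .501 -.139 .04 112
```

```text
((501.5523681640625, -137.77806091308594), (69.50533294677734, 150.31124877929688), 21.60213851928711) 6849 0.008643232839354142
((501.9954528808594, -137.9635009765625), (50.15165710449219, 15.410146713256836), 21.56444549560547) 738 0.04213594981961266
pos [ 0.497  -0.1322  0.1988] yaw 111.54 j [-0.26  0.29 -0.05  1.23  0.   -0.64] F [ 0.7  0.2 -0.1] w 0.0858 t 2.63
shift cm [-0.14 -0.8  15.87] turn -0.008 toolz [-0.002  0.001 -1.   ]
```

View pics/w1.png

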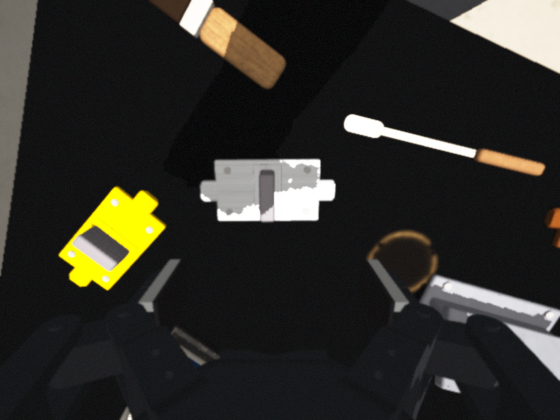

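The wrist view shows the plate at (190,268), with its ears level in the picture and in line with the jaws. Its centre measures (0.5017, -0.138).

Request:
arm_command --pt "-0.2 -0.7 3.5" --pt "-0.2 -0.7 7.0" --pt "-0.2 -0.7 10.5" --pt "-0.2 -0.7 13.0" --pt "-0.2 -0.7 13.0" --turn '[0, 0, 0, 0, 0]' --hand '[0, 0, 0, 0, 0]'

```text
clock: 3.05
eef_pos: [0.4973, -0.1346, 0.0651]
tool_rot: [-0.189, 0.982, 0.002, -0.004]
ft_force: [-0.3, -0.1, -1.0]
grip_width: 0.0857
```

```bash
python3 go.py .5017 -.138 .03 111.6
```

```text
pos [ 0.4973 -0.1346  0.0651] yaw 111.78 j [-0.26  0.43 -0.23  0.92  0.   -0.64] F [-0.3 -0.1 -1. ] w 0.0857 t 3.05
shift cm [-0.31 -0.5   3.51] turn 0.003 toolz [-0.01   0.003 -1.   ]
```

Request:
arm_command --pt "-0.3 -0.5 1.2" --pt "-0.3 -0.5 2.4" --pt "-0.3 -0.5 3.3" --pt "-0.3 -0.5 3.5" --pt "-0.3 -0.5 3.5" --turn '[0, 0, 0, 0, 0]' --hand '[0, 0, 0, 0, 0]'

```text
clock: 3.47
eef_pos: [0.5069, -0.1408, 0.0349]
tool_rot: [-0.188, 0.982, -0.0, 0.0]
ft_force: [-1.3, -0.3, 0.3]
grip_width: 0.0855
```

```bash
python3 go.py .5017 -.138 .03 111.6
```

```text
pos [ 0.5069 -0.1408  0.0349] yaw 111.68 j [-0.27  0.48 -0.24  0.85  0.   -0.65] F [-1.3 -0.3  0.3] w 0.0855 t 3.47
shift cm [0.38 0.45 0.49] turn 0.001 toolz [ 0.001 -0.    -1.   ]
```

Request:
arm_command --pt "0.4 0.4 0.3" --pt "0.4 0.4 0.3" --pt "0.4 0.4 0.3" --turn '[0, 0, 0]' --hand '[0, 0, 0]'

```text
clock: 3.72
eef_pos: [0.501, -0.1387, 0.0318]
tool_rot: [-0.188, 0.982, -0.0, 0.0]
ft_force: [-0.5, -0.7, 0.1]
grip_width: 0.0855
```

```bash
python3 go.py .5017 -.138 .03 111.6
```

```text
pos [ 0.501  -0.1387  0.0318] yaw 111.66 j [-0.27  0.47 -0.26  0.83  0.   -0.65] F [-0.5 -0.7  0.1] w 0.0855 t 3.72
shift cm [-0.09  0.04  0.18] turn 0.001 toolz [ 0. -0. -1.]
```

Request:
arm_command --pt "0 0 0" --pt "0 0 0" --pt "0 0 0" --pt "0 0 0" --pt "0 0 0" --turn '[0, 0, 0, 0, 0]' --hand '[1, 1, 1, 1, 1]'

```text
clock: 4.13
eef_pos: [0.5013, -0.1388, 0.0314]
tool_rot: [-0.188, 0.982, -0.0, 0.0]
ft_force: [-0.0, -0.1, -0.3]
grip_width: 0.0256
```

Request:
arm_command --pt "0 0 0" --pt "0 0 0" --pt "0 0 -1.0" --pt "0 0 -2.0" --pt "0 0 -2.0" --turn '[0, 0, 0, 0, 0]' --hand '[1, 1, 1, 1, 1]'

```text
clock: 4.55
eef_pos: [0.5026, -0.1391, 0.0535]
tool_rot: [-0.188, 0.982, -0.001, 0.002]
ft_force: [0.8, -0.0, -2.2]
grip_width: 0.0151
```

```bash
python3 - <<'E'
from h import *
im,d,i=snap('wrist'); W=cloud(d,i)
o=get_obs();print(o['eef_pos'],o['grip_width'],o['ft_force'])
T=R.from_quat(o['tool_rot']).as_matrix()
L=(W-o['eef_pos'])@T  # tool coords
m=(np.abs(L[...,0])<.05)&(np.abs(L[...,1])<.08)&(L[...,2]>0.003)&(L[...,2]<.06)
P=L[m]; print(len(P)); print(np.histogram(P[:,2],12))
q=P[(P[:,2]>.016)&(P[:,2]<.03)]; c=q.mean(0); n=np.linalg.svd(q-c)[2][2]; print(c,n,cv2.minAreaRect((q[:,:2]*1000).astype(np.float32)))
cv2.imwrite('pics/w2.png',im[:,:,::-1])
E
```

```text
[ 0.50244798 -0.139062    0.05282282] 0.015149645624781069 [ 0.34674594  0.63170904 -2.22128109]
28487
(array([  251,   168,    93,   117, 16028,  1029,    79,     0,     0,
           0,    20, 10702]), array([0.00300453, 0.00743551, 0.01186648, 0.01629746, 0.02072843,
       0.02515941, 0.02959038, 0.03402136, 0.03845234, 0.04288331,
       0.04731429, 0.05174526, 0.05617624]))
[ 0.0101953  -0.00052061  0.02381929] [ 0.00499135 -0.00167359 -0.99998614] ((3.5297584533691406, -0.5703964233398438), (62.36043930053711, 150.99038696289062), 0.1429516226053238)
```

View pics/w2.png

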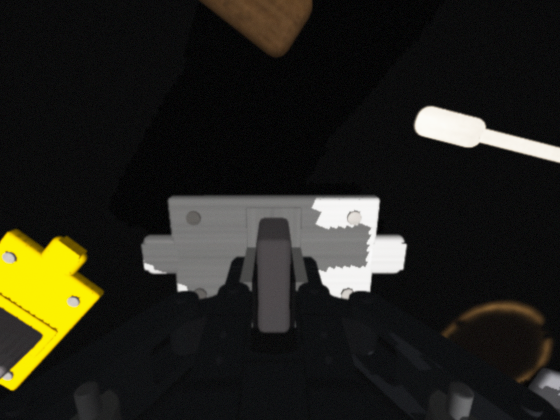

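The plate is held: opening 15 mm, about 2 N of weight, plate flat and centred in the jaws. The tool only stays vertical, so I'll tip the plate about the jaw axis by pressing its far edge on the holder's low front floor edge. First I lift it and get the holder's profile.

Request:
arm_command --pt "0 0 -3.5" --pt "0 0 -7.0" --pt "0 0 -10.5" --pt "0 0 -12.0" --pt "0 0 -12.0" --turn '[0, 0, 0, 0, 0]' --hand '[1, 1, 1, 1, 1]'

```text
clock: 5.02
eef_pos: [0.5041, -0.1395, 0.176]
tool_rot: [-0.188, 0.982, -0.002, 0.004]
ft_force: [1.3, 0.0, -2.9]
grip_width: 0.015
```

```bash
python3 - <<'E'
from h import *
yaw=np.radians(3.7); s=np.array([.569,.1795,.0675])
Rz=R.from_euler('z',yaw).as_matrix(); S=Rz@R.from_euler('y',-30,degrees=True).as_matrix()
for c in ['top','scene']:
    W=np.load(c+'W.npy'); im=np.load(c+'im.npy').astype(int); 
    H=(W-s)@Rz; Q=(W-s)@S
    m=(np.abs(H[...,1])<.05)&(np.abs(H[...,0])<.08)
    print(c,'profile X:z', [(b,round(float(np.nanmedian(W[...,2][m&(np.abs(H[...,0]*1000-b)<2)])*1000,),0)) for b in range(-64,60,4) if (m&(np.abs(H[...,0]*1000-b)<2)).any()])
    a=(np.abs(Q[...,0])<.035)&(np.abs(Q[...,1])<.1)&(Q[...,2]>.012)&(Q[...,2]<.035)
    P=Q[a]*1000; 
    for sg in (1,-1):
        p=P[P[:,1]*sg>40]; print(' slot',sg,len(p),'y',np.percentile(p[:,1],[2,98]),'x',np.percentile(p[:,0],[2,98]),'z',np.percentile(p[:,2],[50,98]))
        t=p[p[:,2]>24]; 
        for ss in (1,-1):
            u=t[t[:,0]*ss>0]; print('   wall',ss,len(u),u.mean(0) if len(u) else '', (u.min(0),u.max(0)) if len(u) else '')
    b=(np.hypot(Q[...,0],Q[...,1])<.035)&(np.abs(Q[...,2])<.006)
    g=im.sum(2); th=np.percentile(g[b],35); 
    mm=b&(im[...,1]-im[...,2]>np.median((im[...,1]-im[...,2])[b])) 
    w=b&(g>(g[b].min()+g[b].max())/2); print(' window',Q[w].mean(0)*1000,np.ptp(Q[w],axis=0)*1000,w.sum(),b.sum())
E
```

```text
top profile X:z [(-64, 0.0), (-60, 0.0), (-56, -1.0), (-52, 6.0), (-48, 8.0), (-44, 8.0), (-40, 8.0), (-36, 11.0), (-32, 45.0), (-28, 52.0), (-24, 54.0), (-20, 57.0), (-16, 59.0), (-12, 62.0), (-8, 64.0), (-4, 66.0), (0, 69.0), (4, 71.0), (8, 73.0), (12, 74.0), (16, 77.0), (20, 79.0), (24, 81.0), (28, 85.0), (32, 86.0), (36, 87.0), (40, 81.0), (56, 11.0)]
 slot 1 148 y [63.84126925 87.24496615] x [-29.94408051  28.02921793] z [22.81801785 33.12631915]
   wall 1 34 [19.8080481  72.22338228 29.47821956] (array([ 4.19931143, 64.13639651, 24.26515807]), array([28.49817781, 83.80895051, 34.83603689]))
   wall -1 34 [-22.45718784  72.50277613  28.92983673] (array([-30.85796155,  64.73574763,  24.02697548]), array([-14.97522499,  82.66240379,  33.58429001]))
 slot -1 143 y [-82.57037898 -59.25447016] x [-27.55129522  29.62955061] z [21.74442926 30.60872563]
   wall 1 27 [ 22.68247568 -67.36291501  27.98977518] (array([ 16.08553188, -75.56721987,  24.05111515]), array([ 28.73044023, -58.49299653,  33.24431632]))
   wall -1 30 [-20.43406278 -67.79988209  27.73090865] (array([-28.69429195, -80
[... 730 characters left out ...]
48546, 79.98714586, 28.57663431]))
   wall -1 31 [-20.2197832   72.18966319  26.04088602] (array([-27.72875058,  63.33671649,  24.1467805 ]), array([-12.37162768,  81.83336214,  30.09583764]))
 slot -1 196 y [-82.40756336 -59.38577706] x [-24.66441933  31.7810825 ] z [19.87123017 28.048784  ]
   wall 1 29 [ 25.53786123 -66.79095554  26.11672833] (array([ 17.41980228, -73.78521191,  24.25567027]), array([ 33.15848353, -59.38848916,  28.75046664]))
   wall -1 36 [-16.97025987 -66.57562379  26.09856419] (array([-24.62857497, -75.65431968,  24.14888332]), array([ -9.59585569, -58.02570118,  29.08292816]))
 window [ 2.67154161  3.07400883 -0.37602282] [45.11503867 45.50938815  9.04385225] 216 511
```

Request:
arm_command --pt "-1.4 3.6 0.3" --pt "-2.8 7.2 0.6" --pt "-4.2 10.8 0.9" --pt "-5.6 14.4 1.2" --pt "-7.0 18.0 1.5" --turn '[0.06, 0.12, 0.18, 0.24, 0.29]' --hand '[1, 1, 1, 1, 1]'

```text
clock: 5.43
eef_pos: [0.4983, 0.0557, 0.1542]
tool_rot: [-0.042, 0.999, -0.0, -0.002]
ft_force: [0.7, -0.3, -2.3]
grip_width: 0.0148
```

```bash
python3 go.py .505 .1768 .13 94.8
```

```text
pos [0.4983 0.0557 0.1542] yaw 94.83 j [ 0.11  0.3  -0.15  1.12  0.    0.03] F [ 0.7 -0.3 -2.3] w 0.0148 t 5.43
shift cm [-1.7  12.01  2.42] turn 0.001 toolz [-0.003 -0.    -1.   ]
```

Request:
arm_command --pt "-0.4 3.5 0.6" --pt "-0.9 7.0 1.2" --pt "-1.4 10.0 1.8" --pt "-1.7 12.0 2.4" --pt "-1.7 12.0 2.4" --turn '[0, 0, 0, 0, 0]' --hand '[1, 1, 1, 1, 1]'

```text
clock: 5.85
eef_pos: [0.5044, 0.179, 0.1289]
tool_rot: [-0.047, 0.999, 0.0, -0.002]
ft_force: [0.4, 0.5, -2.5]
grip_width: 0.015
```

```bash
python3 go.py .505 .1768 .085 94.8
```

```text
pos [0.5044 0.179  0.1289] yaw 95.35 j [ 0.34  0.39 -0.1   1.09  0.    0.25] F [ 0.4  0.5 -2.5] w 0.015 t 5.85
shift cm [-0.05 -0.22  4.39] turn 0.01 toolz [-0.004  0.    -1.   ]
```

Request:
arm_command --pt "0 -0.2 1.5" --pt "0 -0.2 3.0" --pt "0 -0.2 4.4" --pt "0 -0.2 4.4" --turn '[0.01, 0.01, 0.01, 0.01]' --hand '[1, 1, 1, 1]'

```text
clock: 6.18
eef_pos: [0.5033, 0.172, 0.0842]
tool_rot: [-0.039, 0.999, -0.001, -0.004]
ft_force: [-0.9, -0.8, -2.1]
grip_width: 0.0148
```

```bash
python3 go.py .505 .1768 .078 94.8
```

```text
pos [0.5033 0.172  0.0842] yaw 94.46 j [ 0.33  0.43 -0.16  0.98 -0.    0.25] F [-0.9 -0.8 -2.1] w 0.0148 t 6.18
shift cm [-0.22  0.47  0.62] turn -0.006 toolz [-0.008 -0.003 -1.   ]
```

Request:
arm_command --pt "-0.1 0.2 0" --pt "-0.1 0.2 0" --pt "-0.1 0.2 0" --pt "-0.1 0.2 0" --turn '[0, 0, 0, 0]' --hand '[1, 1, 1, 1]'

```text
clock: 6.52
eef_pos: [0.5079, 0.1754, 0.0891]
tool_rot: [-0.039, 0.999, 0.0, 0.001]
ft_force: [0.0, -1.0, -2.3]
grip_width: 0.0149
```

```bash
python3 go.py .505 .1768 .078 94.8
```

```text
pos [0.5079 0.1754 0.0891] yaw 94.44 j [ 0.33  0.43 -0.15  0.99 -0.    0.26] F [ 0.  -1.  -2.3] w 0.0149 t 6.52
shift cm [0.28 0.16 1.11] turn -0.006 toolz [ 0.001  0.    -1.   ]
```

Request:
arm_command --pt "0.2 0.15 0.6" --pt "0.3 0.15 1.1" --pt "0.55 0.15 1.4" --pt "0.8 0.15 1.7" --pt "0.8 0.15 1.7" --turn '[0, 0, 0, 0, 0]' --hand '[1, 1, 1, 1, 1]'

```text
clock: 6.93
eef_pos: [0.5009, 0.1769, 0.0744]
tool_rot: [-0.039, 0.999, 0.001, 0.003]
ft_force: [-3.9, -1.4, 12.0]
grip_width: 0.015
```

```bash
cat > tilt.py <<'E'
from h import *
def tilt(f=None):
    o=get_obs(); im,d,i=snap('wrist',f); W=cloud(d,i)
    T=R.from_quat(o['tool_rot']).as_matrix(); L=(W-o['eef_pos'])@T
    m=(L[...,0]>.012)&(L[...,0]<.045)&(np.abs(L[...,1])<.055)&(L[...,2]>0.012)&(L[...,2]<.055)
    q=L[m]
    for k in range(6):
        c=q.mean(0); n=np.linalg.svd(q-c)[2][2]; n*=-np.sign(n[2]); e=np.abs((q-c)@n); q=q[e<max(.0025,2*e.std())]
    print('t',round(o['clock'],2),'pos',np.round(o['eef_pos'],4),'F',np.round(o['ft_force'],1),'w',round(o['grip_width'],4))
    print('tilt deg',np.degrees(np.arctan2(n[0],-n[2])).round(1),'roll',np.degrees(np.arctan2(n[1],-n[2])).round(1),'n',len(q),'c',np.round(c,4),'rms',e.std().round(4),
      'top dist below TCP',round(float(abs(c@n)),4))
    return L,c,n
if __name__=='__main__': tilt()
E
python3 tilt.py; python3 go.py .505 .1768 .07 94.8
```

```text
t 6.93 pos [0.5009 0.1769 0.0744] F [-3.9 -1.4 12. ] w 0.015
tilt deg 14.0 roll -0.1 n 5643 c [0.0211 0.0001 0.0266] rms 0.0006 top dist below TCP 0.0207
pos [0.5009 0.1769 0.0744] yaw 94.46 j [ 0.34  0.43 -0.19  0.94 -0.    0.26] F [-3.9 -2.3 12.2] w 0.015 t 6.98
shift cm [-0.41 -0.04  0.44] turn -0.006 toolz [ 0.006  0.001 -1.   ]
```

Request:
arm_command --pt "0.15 0 0.3" --pt "0.25 0 0.6" --pt "0.35 0 0.9" --pt "0.35 0 0.9" --pt "0.35 0 0.9" --turn '[0, 0, 0, 0, 0]' --hand '[1, 1, 1, 1, 1]'

```text
clock: 7.4
eef_pos: [0.4966, 0.1766, 0.0651]
tool_rot: [-0.039, 0.999, 0.001, 0.002]
ft_force: [-4.7, -1.2, 14.1]
grip_width: 0.0151
```

```bash
python3 tilt.py
```

```text
t 7.4 pos [0.4966 0.1766 0.0651] F [-4.7 -1.2 14.1] w 0.0151
tilt deg 30.7 roll -0.1 n 3627 c [0.0172 0.0002 0.0299] rms 0.0005 top dist below TCP 0.0169
```

Request:
arm_command --pt "0 0 -2.5" --pt "0 0 -5.0" --pt "0 0 -8.0" --pt "0 0 -9.0" --pt "0 0 -9.0" --turn '[0, 0, 0, 0, 0]' --hand '[1, 1, 1, 1, 1]'

```text
clock: 7.87
eef_pos: [0.4979, 0.1769, 0.1553]
tool_rot: [-0.039, 0.999, 0.001, 0.003]
ft_force: [0.6, -0.5, -1.7]
grip_width: 0.015
```

```bash
cat > meas.py <<'E'
from tilt import *
def meas(f=None):
    L,c,n=tilt(f)
    # plate axes in tool coords: u = plate x (up slope: away from robot = -tool x), v = y
    v=np.array([0,1,0])-n[1]*n; v/=np.linalg.norm(v); u=np.cross(v,n); u*=-np.sign(u[0])
    m=(np.abs((L-c)@n)<.003); D=L[m]; uu=D@u*1000; vv=D@v*1000
    b=np.abs(vv)<50; ok=(np.abs(vv)<90)&(np.abs(uu)<90)
    print('down-slope edge u',np.percentile(uu[b&ok],[0.2,.5,1]), 'v range',np.percentile(vv[ok],[.1,.5,99.5,99.9]))
    e=ok&(np.abs(vv)>62)&(np.abs(vv)<80)
    for s in (1,-1):
        k=e&(vv*s>0); print('ear',s,k.sum(),np.percentile(uu[k],[1,99]) if k.any() else '')
    return L,c,n,u,v
if __name__=='__main__':
    import sys; L,c,n,u,v=meas(sys.argv[1] if len(sys.argv)>1 else None)
    print('u',u,'n',n)
E
python3 meas.py w3.png
```

```text
t 7.87 pos [0.4979 0.1769 0.1553] F [ 0.6 -0.5 -1.7] w 0.015
tilt deg 27.6 roll -0.0 n 4067 c [ 0.0182 -0.      0.0315] rms 0.0006 top dist below TCP 0.0195
down-slope edge u [-36.93800047 -36.87675158 -36.81626227] v range [-74.86040465 -71.16977231  69.34082485  72.47984652]
ear 1 115 [-13.40586788  -1.15363961]
ear -1 147 [-13.70994002  -0.30889906]
u [-8.86163762e-01  2.71050543e-20 -4.63372190e-01] n [ 4.63372147e-01 -4.30417137e-04 -8.86163680e-01]
```

View pics/w3.png

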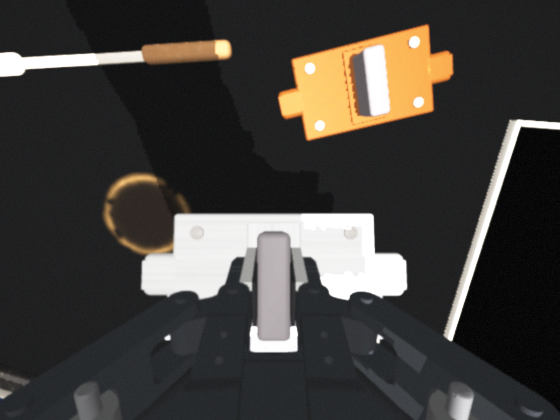

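The picture shows the plate tipped toward the robot, ears at about (273,160) and (273,390). The tilt is 27.6°, close enough for the slots to finish. Moving to the hover pose about 55 mm above the seat.

Request:
arm_command --pt "-1.5 0 0.5" --pt "-3.0 0 1.2" --pt "-3.3 0 1.4" --pt "-3.3 0 1.4" --pt "-3.3 0 1.4" --turn '[-0.005, -0.005, -0.005, -0.005, -0.005]' --hand '[1, 1, 1, 1, 1]'

```text
clock: 8.33
eef_pos: [0.527, 0.1782, 0.1362]
tool_rot: [-0.041, 0.999, -0.001, -0.002]
ft_force: [-0.6, 0.5, -2.0]
grip_width: 0.0148
```

```bash
python3 go.py .5312 .1798 .1408 94.8; python3 - <<'E'
from h import *
A=snap('scene')[0];B=snap('top')[0]
a=cv2.resize(A[110:220,150:300],None,fx=3.5,fy=3.5,interpolation=3);b=cv2.resize(B[170:250,170:280],None,fx=3.5,fy=3.5,interpolation=3)
h=a.shape[0]; b=cv2.copyMakeBorder(b,0,h-b.shape[0],0,0,0)
x=np.hstack([a,b]); x=cv2.resize(x,None,fx=790/x.shape[1],fy=790/x.shape[1]); cv2.imwrite('pics/s4.png',x[:,:,::-1])
E
```

```text
pos [0.527  0.1782 0.1362] yaw 94.74 j [ 0.33  0.42 -0.03  1.12  0.    0.24] F [-0.6  0.5 -2. ] w 0.0148 t 8.33
shift cm [-0.43  0.13 -0.46] turn -0.001 toolz [-0.004 -0.001 -1.   ]
```

View pics/s4.png

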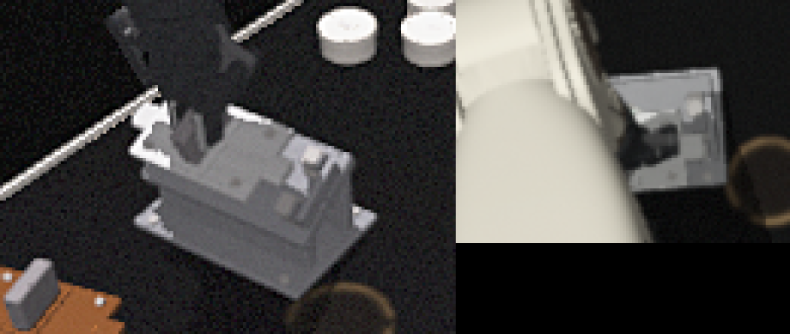

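Request:
arm_command --pt "-0.2 0.1 -0.2" --pt "-0.2 0.1 -0.2" --pt "-0.2 0.1 -0.2" --turn '[0, 0, 0]' --hand '[1, 1, 1]'

```text
clock: 8.68
eef_pos: [0.5307, 0.18, 0.1409]
tool_rot: [-0.042, 0.999, 0.0, 0.001]
ft_force: [0.7, -0.1, -2.7]
grip_width: 0.0148
```

```bash
python3 go.py .5312 .1798 .1408 94.8; python3 meas.py; python3 - <<'E'
from h import *
im,d,i=snap('scene'); W=cloud(d,i)
yaw=np.radians(4.8); s=np.array([.5698,.1822,.068])
S=R.from_euler('z',yaw).as_matrix()@R.from_euler('y',-30,degrees=True).as_matrix()
Q=(W-s)@S*1000
B=Q[(np.abs(Q[...,0])<60)&(np.abs(Q[...,1])<95)&(Q[...,2]>10)&(Q[...,2]<75)]
print('z hist',np.histogram(B[:,2],bins=range(10,78,4)))
for y0,y1 in ((-95,-85),(-85,-79),(-79,-75),(-75,-68),(-68,-62),(-62,-58),(-58,-50),(58,66),(66,75),(75,85)):
    k=B[(B[:,1]>y0)&(B[:,1]<y1)]
    for a,b,nm in((15,32,'wall'),(44,75,'plate')):
        q=k[(k[:,2]>a)&(k[:,2]<b)]
        if len(q)>3: print(y0,nm,len(q),'x',np.percentile(q[:,0],[3,97]).round(1),'z',np.percentile(q[:,2],[5,50,95]).round(1),'xz',[ (int(x),int(z)) for x,z in q[::max(1,len(q)//12)][:,[0,2]]])
p=B[(np.abs(B[:,1])<56)&(B[:,2]>46)&(B[:,2]<80)]
for t in range(5):
    c=p.mean(0);n=np.linalg.svd(p-c)[2][2];n*=np.sign(n[2]);e=abs((p-c)@n);p=p[e<max(2,2*e.std())]
print('plate plane c',c,n)
E
```

```text
pos [0.5307 0.18   0.1409] yaw 94.76 j [ 0.33  0.42 -0.02  1.13  0.    0.24] F [ 0.7 -0.1 -2.7] w 0.0148 t 8.68
shift cm [-0.05 -0.02  0.01] turn -0.001 toolz [ 0.001  0.    -1.   ]
t 8.68 pos [0.5307 0.18   0.1409] F [ 0.7 -0.1 -2.7] w 0.0148
tilt deg 29.3 roll -0.0 n 3735 c [0.0174 0.0005 0.0297] rms 0.0006 top dist below TCP 0.0174
down-slope edge u [-35.96903103 -35.66345805 -35.20320065] v range [-69.47122613 -61.99873094  62.30140976  69.48867018]
ear 1 37 [-10.98417928  -2.84075506]
ear -1 36 [-11.61698422  -5.86296348]
u [-8.72033534e-01 -2.71050543e-20 -4.89446132e-01] n [ 4.89446102e-01 -3.46664152e-04 -8.72033481e-01]
z hist (array([ 35,  54,  53,  47,  45,   0,   0,   0,   0,   1,  37, 175, 358,
       276,  58,  14]), array([10, 14, 18, 22, 26, 30, 34, 38, 42, 46, 50, 54, 58, 62, 66, 70, 74]))
-85 wall 59 x [-25.   26.6] z [15.6 17.9 21.5] xz [(27, 17), (26, 18), (19, 18), (19, 15), (10, 18), (7, 21), (7, 17), (5, 15), (-2, 18), (-8, 20), (-10, 18), (-17, 20), (-18, 15), (-21, 19), (-23, 18)]
-79 wall 39 x [-25.3  29. ] z [16.3 22.2 26.7] xz [(27, 25), (24, 26), (22, 25)
[... 1190 characters left out ...]
 31.5] z [51.6 59.3 65.8] xz [(31, 54), (24, 57), (26, 51), (18, 55), (9, 60), (9, 58), (-1, 62), (-5, 60), (-10, 60), (-18, 64), (-17, 58), (-24, 63), (-31, 66)]
58 plate 23 x [-10.4   8.2] z [57.7 59.6 62.1] xz [(6, 59), (8, 58), (8, 58), (4, 58), (5, 58), (6, 57), (1, 58), (2, 58), (3, 58), (4, 56), (-1, 60), (0, 59), (-4, 60), (-4, 62), (-2, 60), (-9, 62), (-6, 60), (-6, 61), (-4, 58), (-10, 60), (-9, 60), (-8, 60), (-11, 58)]
66 plate 26 x [-10.4  11.5] z [55.4 59.  61.5] xz [(7, 57), (9, 56), (12, 53), (5, 57), (0, 61), (2, 60), (-2, 60), (0, 58), (-5, 60), (-3, 59), (-7, 62), (-5, 60), (-11, 58)]
plate plane c [ -4.7019372  -12.01473896  60.65265257] [0.16671055 0.01382638 0.98590893]
```

```bash
sed -i 's/(np.abs(L\[...,1\])<.055)/(np.abs(L[...,1])<.055)\&(np.abs(L[...,1])>.028)/; s/L\[...,2\]<.055)/L[...,2]<.060)/' tilt.py; python3 meas.py w5.png; python3 - <<'E'
from h import *
o=get_obs(); im,d,i=snap('wrist'); W=cloud(d,i); T=R.from_quat(o['tool_rot']).as_matrix(); L=(W-o['eef_pos'])@T*1000
for y in (-45,-35,35,45):
    k=(np.abs(L[...,1]-y)<2)&(L[...,2]<70)&(L[...,2]>0); q=L[k]; q=q[np.argsort(q[:,0])]; print(y,[(round(a[0]),round(a[2],1)) for a in q[::max(1,len(q)//14)]])
E
```

```text
t 8.78 pos [0.5306 0.1799 0.1407] F [-0.   0.3 -2.1] w 0.0146
tilt deg 28.6 roll -0.0 n 1877 c [0.0173 0.0007 0.0299] rms 0.0005 top dist below TCP 0.018
down-slope edge u [-35.68780324 -35.14040707 -34.94179859] v range [-73.10763578 -67.36767118  68.03220849  71.82129616]
ear 1 94 [-11.55176668  -0.8092745 ]
ear -1 76 [-11.7105828   -0.99677423]
u [-8.77777929e-01  2.71050543e-20 -4.79067748e-01] n [ 4.79067715e-01 -3.71970992e-04 -8.77777868e-01]
-45 [(-22, np.float64(16.3)), (-16, np.float64(18.0)), (-14, np.float64(18.9)), (-11, np.float64(19.3)), (-8, np.float64(20.6)), (-5, np.float64(22.0)), (-2, np.float64(22.8)), (1, np.float64(24.3)), (4, np.float64(24.9)), (7, np.float64(26.5)), (11, np.float64(25.0)), (14, np.float64(26.7)), (16, np.float64(31.4)), (18, np.float64(30.3)), (21, np.float64(32.4))]
-35 [(-22, np.float64(16.7)), (-18, np.float64(17.0)), (-15, np.float64(19.1)), (-12, np.float64(19.2)), (-9, np.float64(20.3)), (-6, np.float64(21.6)), (-3, np.float64(23.2)), (0, np.float64(23.2)), (3, np.float64(24.9)), (6, np.float64(25.3)), (9, np.float64(27.0)), (12, np.float64(28.4)), (16, np.float64(29.4)), (19, np.float64(31.1)), (22, np.float64(31.3))]
35 [(-22, np.float64(16.6)), (-19, np.float64(17.0)), (-15, np.float64(17.2)), (-12, np.float64(19.1)), (-9, np.float64(20.8)), (-6, np.float64(20.6)), (-3, np.float64(23.3)), (0, np.float64(23.6)), (3, np.float64(26.5)), (6, np.float64(26.7)), (10, np.float64(27.5)), (13, np.float64(27.2)), (16, np.float64(29.4)), (19, np.float64(30.6)), (22, np.float64(34.3))]
45 [(-19, np.float64(18.4)), (-16, np.float64(17.6)), (-13, np.float64(18.5)), (-10, np.float64(20.5)), (-7, np.float64(20.2)), (-4, np.float64(22.0)), (-1, np.float64(22.7)), (2, np.float64(24.3)), (5, np.float64(24.7)), (7, np.float64(25.6)), (12, np.float64(25.4)), (14, np.float64(27.8)), (17, np.float64(30.2)), (20, np.float64(30.7)), (22, np.float64(33.4))]
```

View pics/w5.png

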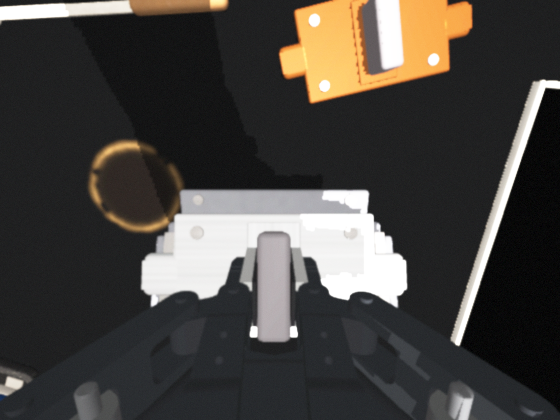

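The wrist plane fit was biased by its box. The raw profile and the scene camera both say about 20°. I'm going back to press it further.

Request:
arm_command --pt "1.2 0 -0.3" --pt "2.4 0 -0.5" --pt "3.5 0 -0.5" --pt "3.5 0 -0.5" --pt "3.5 0 -0.5" --turn '[0, 0, 0, 0, 0]' --hand '[1, 1, 1, 1, 1]'

```text
clock: 9.3
eef_pos: [0.4956, 0.1769, 0.1456]
tool_rot: [-0.042, 0.999, 0.0, 0.0]
ft_force: [0.9, -0.0, -2.0]
grip_width: 0.0149
```

Request:
arm_command --pt "0 0 2.5" --pt "0 0 5.0" --pt "0 0 7.0" --pt "0 0 7.0" --pt "0 0 7.0" --turn '[0, 0, 0, 0, 0]' --hand '[1, 1, 1, 1, 1]'

```text
clock: 9.72
eef_pos: [0.4953, 0.1766, 0.0744]
tool_rot: [-0.041, 0.999, -0.0, -0.001]
ft_force: [0.2, -0.3, -2.1]
grip_width: 0.0145
```

```bash
sed -i "s/L\[...,0\]>.012)&(L\[...,0\]<.045)/L[...,0]>-.03)\&(L[...,0]<.03)/; s/L\[...,2\]>0.012/L[...,2]>-.005/; s/max(.0025,2\*e.std())/max(.003,2.5*e.std())/" tilt.py; python3 tilt.py; python3 go.py .4953 .1766 .0585 94.8
```

```text
t 9.72 pos [0.4953 0.1766 0.0744] F [ 0.2 -0.3 -2.1] w 0.0145
tilt deg 20.6 roll -0.1 n 7410 c [0.0001 0.0002 0.0227] rms 0.0005 top dist below TCP 0.0212
pos [0.4965 0.1771 0.0758] yaw 94.74 j [ 0.34  0.43 -0.2   0.94 -0.    0.26] F [ 1.1  0.9 -1.7] w 0.015 t 9.77
shift cm [ 0.13 -0.04  1.73] turn -0.001 toolz [ 0.001  0.    -1.   ]
```

Now the estimator reads 20.6°, in agreement. I press about 18 mm further.

Request:
arm_command --pt "0 0 0.6" --pt "0 0 1.1" --pt "0.1 0 1.5" --pt "0.1 0 1.8" --pt "0.1 0 1.8" --turn '[0, 0, 0, 0, 0]' --hand '[1, 1, 1, 1, 1]'

```text
clock: 10.18
eef_pos: [0.4956, 0.1774, 0.0599]
tool_rot: [-0.042, 0.999, 0.001, 0.002]
ft_force: [-5.2, -0.6, 10.0]
grip_width: 0.0147
```

```bash
python3 tilt.py
```

```text
t 10.18 pos [0.4956 0.1774 0.0599] F [-5.2 -0.6 10. ] w 0.0147
tilt deg 27.6 roll 0.0 n 6628 c [-0.0011  0.      0.0238] rms 0.0005 top dist below TCP 0.0217
```

Request:
arm_command --pt "0 0 0.2" --pt "0 0 0.4" --pt "0 0 0.4" --turn '[0, 0, 0]' --hand '[1, 1, 1]'

```text
clock: 10.48
eef_pos: [0.4949, 0.1774, 0.0567]
tool_rot: [-0.042, 0.999, 0.001, 0.001]
ft_force: [-8.1, -1.6, 16.0]
grip_width: 0.0148
```

```bash
python3 tilt.py
```

```text
t 10.48 pos [0.4949 0.1774 0.0567] F [-8.1 -1.6 16. ] w 0.0148
tilt deg 45.4 roll 0.1 n 4447 c [-0.0016 -0.0002  0.0268] rms 0.0008 top dist below TCP 0.02
```

Request:
arm_command --pt "0 0 -3.0" --pt "0 0 -6.0" --pt "0 0 -9.0" --pt "0 0 -9.0" --pt "0 0 -9.0" --turn '[0, 0, 0, 0, 0]' --hand '[1, 1, 1, 1, 1]'

```text
clock: 10.95
eef_pos: [0.4966, 0.1775, 0.146]
tool_rot: [-0.041, 0.999, 0.001, 0.003]
ft_force: [-0.1, -0.7, -2.7]
grip_width: 0.0149
```

```bash
python3 meas.py;  python3 - <<'E'
from h import *
o=get_obs(); im,d,i=snap('wrist'); W=cloud(d,i); T=R.from_quat(o['tool_rot']).as_matrix(); L=(W-o['eef_pos'])@T*1000
for y in (-45,-35,35,45):
    k=(np.abs(L[...,1]-y)<2)&(L[...,2]<70)&(L[...,2]>0)&(abs(L[...,0])<45); q=L[k]; q=q[np.argsort(q[:,0])]; print(y,[(round(a[0]),round(float(a[2]),1)) for a in q[::max(1,len(q)//14)]])
E
```

```text
t 10.95 pos [0.4966 0.1775 0.146 ] F [-0.1 -0.7 -2.7] w 0.0149
tilt deg 30.6 roll 0.1 n 6493 c [-0.      0.0001  0.0259] rms 0.0005 top dist below TCP 0.0223
down-slope edge u [-33.79131495 -33.71361731 -33.65154275] v range [-76.10947846 -75.26447065  72.71062936  73.65782312]
ear 1 830 [-10.14278654  12.73048069]
ear -1 1012 [-10.14846808  12.77488988]
u [-8.61005287e-01 -1.08420217e-19 -5.08596004e-01] n [ 0.50859561  0.00125016 -0.86100461]
-45 [(-17, 15.4), (-14, 17.5), (-12, 18.1), (-10, 19.4), (-8, 22.1), (-5, 22.3), (-3, 23.6), (0, 25.6), (2, 27.0), (5, 27.3), (8, 27.0), (10, 27.1), (12, 32.2), (14, 33.7), (16, 36.6)]
-35 [(-19, 15.3), (-16, 15.2), (-14, 16.2), (-12, 17.1), (-9, 18.6), (-7, 22.0), (-4, 23.4), (-2, 24.9), (1, 24.7), (3, 26.9), (6, 29.5), (8, 31.1), (11, 32.4), (14, 34.5), (16, 36.9)]
35 [(-19, 15.3), (-17, 16.7), (-14, 17.3), (-12, 18.1), (-9, 19.6), (-7, 20.8), (-4, 22.2), (-2, 24.6), (1, 25.7), (3, 26.6), (6, 30.9), (9, 30.0), (12, 32.6), (14, 35.7), (16, 37.0)]
45 [(-17, 16.3), (-14, 17.1), (-12, 18.7), (-10, 19.5), (-8, 21.5), (-6, 21.9), (-3, 23.4), (-1, 24.3), (1, 26.2), (4, 27.2), (7, 28.2), (10, 28.4), (12, 32.6), (14, 33.9), (16, 35.8)]
```

Request:
arm_command --pt "-1.2 0 0.2" --pt "-2.4 0 0.4" --pt "-2.9 0 0.5" --pt "-2.9 0 0.5" --pt "-2.9 0 0.5" --turn '[0, 0, 0, 0, 0]' --hand '[1, 1, 1, 1, 1]'

```text
clock: 11.47
eef_pos: [0.5225, 0.1788, 0.1368]
tool_rot: [-0.041, 0.999, -0.0, -0.002]
ft_force: [-0.6, 0.2, -2.5]
grip_width: 0.0145
```

Request:
arm_command --pt "0 0 0" --pt "0 0 0" --turn '[0, 0]' --hand '[1, 1]'

```text
clock: 11.63
eef_pos: [0.5228, 0.1791, 0.138]
tool_rot: [-0.042, 0.999, -0.0, -0.001]
ft_force: [0.3, 0.1, -2.7]
grip_width: 0.015
```

```bash
python3 go.py .5259 .1797 .1411 94.8; cat > rel.py <<'E'
from h import *
im,d,i=snap('scene'); W=cloud(d,i)
yaw=np.radians(4.8); s=np.array([.5698,.1822,.068])
S=R.from_euler('z',yaw).as_matrix()@R.from_euler('y',-30,degrees=True).as_matrix()
Q=(W-s)@S*1000
B=Q[(np.abs(Q[...,0])<50)&(np.abs(Q[...,1])<95)&(Q[...,2]>10)&(Q[...,2]<75)]
p=B[(np.abs(B[:,1])<80)&(B[:,2]>32)]
h=np.histogram(p[:,2],bins=40); m=h[1][h[0].argmax()]; p=p[abs(p[:,2]-m)<12]
for t in range(8):
    c=p.mean(0);n=np.linalg.svd(p-c)[2][2];n*=np.sign(n[2]);e=abs((p-c)@n);p=p[e<max(1.8,2*e.std())]
print('plate top z at centre',c[2]-(n[0]*-c[0]+n[1]*-c[1])/n[2],'n deg x,y',np.degrees(n[:2]).round(1),len(p))
for nm,lo,hi,q in(('plate right ear',-74,-60,p),('plate left ear',60,74,p),('walls right',-78,-63,B[(B[:,2]>15)&(B[:,2]<30)]),('walls left',63,78,B[(B[:,2]>15)&(B[:,2]<30)])):
    k=q[(q[:,1]>lo)&(q[:,1]<hi)]
    if len(k)>5: print(nm,len(k),'x 2..98%',np.percentile(k[:,0],[2,98]).round(1))
print('plate y ext',np.percentile(p[abs(p[:,0])<9][:,1],[.5,99.5]).round(1)); w=B[(B[:,2]>24)&(B[:,2]<31)]
print('walls y',[np.percentile(w[w[:,1]*s>40][:,1],[3,97]).round(1) for s in(1,-1) if (w[:,1]*s>40).any()])
E
python3 rel.py
```

```text
pos [0.5228 0.1791 0.138 ] yaw 94.76 j [ 0.33  0.41 -0.04  1.12  0.    0.25] F [ 0.3  0.1 -2.7] w 0.015 t 11.63
shift cm [-0.32  0.03 -0.31] turn -0.001 toolz [-0.001 -0.    -1.   ]
plate top z at centre 61.671914633174794 n deg x,y [-0.7  0.5] 685
plate right ear 48 x 2..98% [-12.2   9.5]
plate left ear 36 x 2..98% [-13.2   8.3]
walls right 104 x 2..98% [-27.  30.]
plate y ext [-74.   74.6]
walls y [array([-76.8, -62.3])]
```

Request:
arm_command --pt "-0.26 0 -0.15" --pt "-0.26 0 -0.15" --pt "-0.26 0 -0.15" --pt "-0.7 0 0.7" --pt "-0.9 0 1.0" --turn '[0, 0, 0, 0, 0]' --hand '[1, 1, 1, 1, 1]'

```text
clock: 12.1
eef_pos: [0.5328, 0.1799, 0.1275]
tool_rot: [-0.041, 0.999, -0.0, -0.0]
ft_force: [-0.4, -0.9, -2.5]
grip_width: 0.0149
```

Request:
arm_command --pt "0 0 0" --pt "0 0 0" --pt "0 0 0" --turn '[0, 0, 0]' --hand '[1, 1, 1]'

```text
clock: 12.35
eef_pos: [0.5324, 0.1799, 0.128]
tool_rot: [-0.041, 0.999, -0.0, -0.0]
ft_force: [0.2, 0.6, -1.8]
grip_width: 0.0154
```

```bash
python3 rel.py; python3 go.py .5259 .1797 .1411 94.8
```

```text
plate top z at centre 48.34952078906328 n deg x,y [-0.4  0.8] 626
plate right ear 36 x 2..98% [-8.5 12.7]
plate left ear 27 x 2..98% [-9.3 11.9]
walls right 108 x 2..98% [-27.2  29.7]
walls left 7 x 2..98% [-27.6 -14.2]
plate y ext [-74.3  74.8]
walls y [array([73.5, 78.4]), array([-77.4, -60.4])]
pos [0.5325 0.1799 0.1282] yaw 94.75 j [ 0.33  0.44 -0.03  1.11 -0.    0.24] F [-0.2  0.7 -3.1] w 0.0149 t 12.4
shift cm [ 0.66  0.03 -1.29] turn -0.001 toolz [-0. -0. -1.]
```

Request:
arm_command --pt "-0.1 0 0.4" --pt "-0.3 0 0.7" --pt "-0.5 0 1.1" --pt "-0.75 0 1.5" --pt "-0.75 0 1.5" --turn '[0, 0, 0, 0, 0]' --hand '[1, 1, 1, 1, 1]'

```text
clock: 12.82
eef_pos: [0.5399, 0.1804, 0.1121]
tool_rot: [-0.041, 0.999, -0.0, -0.001]
ft_force: [0.4, 0.5, -3.2]
grip_width: 0.0145
```

```bash
python3 rel.py; python3 go.py .5259 .1797 .1411 94.8
```

```text
plate top z at centre 33.03500811179242 n deg x,y [-0.3 -0. ] 236
plate right ear 17 x 2..98% [-8.4  9.6]
walls right 123 x 2..98% [-27.1  29.8]
walls left 63 x 2..98% [-27.8  16.2]
plate y ext [-74.5  56.6]
walls y [array([41.4, 75.9]), array([-75.5, -41.5])]
pos [0.5398 0.1804 0.1125] yaw 94.74 j [ 0.32  0.46 -0.03  1.08 -0.    0.24] F [-0.3  0.5 -1.9] w 0.0144 t 12.87
shift cm [ 1.39  0.04 -2.86] turn -0.001 toolz [-0.001 -0.    -1.   ]
```

Request:
arm_command --pt "-0.15 0 0.25" --pt "-0.3 0 0.5" --pt "-0.45 0 0.8" --pt "-0.55 0 0.95" --pt "-0.55 0 0.95" --turn '[0, 0, 0, 0, 0]' --hand '[1, 1, 1, 1, 1]'

```text
clock: 13.28
eef_pos: [0.5454, 0.181, 0.1033]
tool_rot: [-0.041, 0.999, -0.0, -0.0]
ft_force: [-0.1, -0.1, -3.0]
grip_width: 0.0148
```

```bash
python3 rel.py|head -1; python3 tilt.py; python3 go.py .5259 .1797 .1411 94.8
```

```text
plate top z at centre 56.585930422048826 n deg x,y [-13.6 -14.4] 61
t 13.33 pos [0.5454 0.181  0.1035] F [ 0.5  0.3 -2.1] w 0.015
tilt deg 30.8 roll 0.0 n 6494 c [-0.0018  0.      0.0238] rms 0.0005 top dist below TCP 0.0213
pos [0.5454 0.181  0.1037] yaw 94.75 j [ 0.32  0.48 -0.02  1.06  0.    0.24] F [-0.2 -0.4 -3.1] w 0.015 t 13.38
shift cm [ 1.96  0.03 -3.74] turn -0.001 toolz [-0. -0. -1.]
```

Request:
arm_command --pt "-0.15 0 0.25" --pt "-0.3 0 0.5" --pt "-0.45 0 0.75" --pt "-0.55 0 0.95" --pt "-0.55 0 0.95" --turn '[0, 0, 0, 0, 0]' --hand '[1, 1, 1, 1, 1]'

```text
clock: 13.8
eef_pos: [0.5509, 0.1817, 0.0946]
tool_rot: [-0.041, 0.999, 0.0, 0.0]
ft_force: [-1.6, 0.4, 0.7]
grip_width: 0.0152
```

```bash
python3 tilt.py; python3 go.py .5533 .1816 .0935 94.8
```

```text
t 13.8 pos [0.5509 0.1817 0.0946] F [-1.6  0.4  0.7] w 0.0152
tilt deg 30.9 roll 0.1 n 6496 c [-0.0017  0.0001  0.024 ] rms 0.0005 top dist below TCP 0.0215
pos [0.5509 0.1817 0.0946] yaw 94.75 j [ 0.32  0.5  -0.02  1.05  0.    0.24] F [-2.2  0.9  1.9] w 0.0149 t 13.85
shift cm [-0.24 -0.03  0.11] turn -0.001 toolz [ 0.  0. -1.]
```

Request:
arm_command --pt "-0.1 0 0.17" --pt "-0.2 0 0.35" --pt "-0.25 0 0.45" --pt "-0.25 0 0.45" --turn '[0, 0, 0, 0]' --hand '[1, 1, 1, 1]'

```text
clock: 14.18
eef_pos: [0.5531, 0.1817, 0.0915]
tool_rot: [-0.041, 0.999, 0.0, -0.0]
ft_force: [-6.2, -1.3, 11.9]
grip_width: 0.0149
```

```bash
python3 tilt.py; python3 go.py .5533 .1816 .0935 94.8
```

```text
t 14.18 pos [0.5531 0.1817 0.0915] F [-6.2 -1.3 11.9] w 0.0149
tilt deg 30.4 roll 0.0 n 6421 c [-0.0017  0.      0.0238] rms 0.0004 top dist below TCP 0.0214
pos [0.5531 0.1817 0.0914] yaw 94.75 j [ 0.32  0.51 -0.02  1.05  0.    0.23] F [-4.9 -1.1 10.4] w 0.015 t 14.23
shift cm [-0.02 -0.02 -0.21] turn -0.001 toolz [-0.  0. -1.]
```

Request:
arm_command --pt "-0.15 0 0.25" --pt "-0.25 0 0.4" --pt "-0.25 0 0.4" --pt "-0.25 0 0.4" --turn '[0, 0, 0, 0]' --hand '[1, 1, 1, 1]'

```text
clock: 14.57
eef_pos: [0.5535, 0.1817, 0.0913]
tool_rot: [-0.042, 0.999, 0.0, -0.001]
ft_force: [-18.7, -3.6, 34.6]
grip_width: 0.0145
```

```bash
python3 tilt.py; python3 go.py .5533 .1816 .0935 94.8
```

```text
t 14.57 pos [0.5535 0.1817 0.0913] F [-18.7  -3.6  34.6] w 0.0145
tilt deg 30.1 roll 0.0 n 6391 c [-0.0017  0.0002  0.0236] rms 0.0004 top dist below TCP 0.0212
pos [0.5534 0.1818 0.0912] yaw 94.76 j [ 0.32  0.51 -0.02  1.05  0.    0.23] F [-19.4  -3.7  34.6] w 0.0152 t 14.62
shift cm [ 0.01 -0.01 -0.23] turn -0.001 toolz [-0.002  0.001 -1.   ]
```

Request:
arm_command --pt "0.2 0 -0.35" --pt "0.25 0 -0.45" --pt "0.25 0 -0.45" --pt "0.25 0 -0.45" --pt "0.25 0 -0.45" --turn '[0, 0, 0, 0, 0]' --hand '[1, 1, 0.6, 0.6, 0.6]'

```text
clock: 15.03
eef_pos: [0.5541, 0.1817, 0.0898]
tool_rot: [-0.041, 0.999, -0.0, 0.0]
ft_force: [0.4, 0.1, -0.1]
grip_width: 0.0346
```

Request:
arm_command --pt "0 0 0" --pt "0 0 0" --pt "0 0 0" --turn '[0, 0, 0]' --hand '[0.6, 0.6, 0.6]'

```text
clock: 15.28
eef_pos: [0.5536, 0.1817, 0.0899]
tool_rot: [-0.041, 0.999, -0.0, -0.0]
ft_force: [-0.1, 0.2, 0.1]
grip_width: 0.0342
```

Released without load. Now I retract straight up and check.

Request:
arm_command --pt "0 0 -1.5" --pt "0 0 -4.0" --pt "0 0 -8.0" --pt "0 0 -12.0" --pt "0 0 -14.0" --turn '[0, 0, 0, 0, 0]' --hand '[0.6, 0.6, 0.6, 0.6, 0.6]'

```text
clock: 15.7
eef_pos: [0.5552, 0.1822, 0.2355]
tool_rot: [-0.041, 0.999, 0.001, 0.003]
ft_force: [1.0, -0.5, 0.9]
grip_width: 0.0342
```

Request:
arm_command --pt "2.0 0 0" --pt "4.0 0 0" --pt "4.0 0 0" --turn '[0, 0, 0]' --hand '[0.6, 0.6, 0.6]'

```text
clock: 15.95
eef_pos: [0.5108, 0.178, 0.231]
tool_rot: [-0.042, 0.999, -0.0, -0.001]
ft_force: [0.0, -0.1, -1.2]
grip_width: 0.034
```

```bash
python3 - <<'E'
from h import *
yaw=np.radians(4.8); s=np.array([.5698,.1822,.068])
S=R.from_euler('z',yaw).as_matrix()@R.from_euler('y',-30,degrees=True).as_matrix()
print(get_obs()['ft_force'])
out=[]
for cam in('wrist','scene'):
    im,d,i=snap(cam,cam+'9.png'); out.append(im); W=cloud(d,i); Q=(W-s)@S*1000
    ok=(np.abs(Q[...,0])<60)&(np.abs(Q[...,1])<90)&(Q[...,2]<40)&(Q[...,2]>-30)
    B=Q[ok]; p=B[(abs(B[:,0])<30)&(abs(B[:,1])<52)&(abs(B[:,1])>20)&(abs(B[:,2]-8)<8)]
    for t in range(6): c=p.mean(0);n=np.linalg.svd(p-c)[2][2];n*=np.sign(n[2]);e=abs((p-c)@n);p=p[e<max(2,2.5*e.std())]
    print(cam,'plate top z',c[2]+(n[0]*c[0]+n[1]*c[1])/n[2],'tilt err deg',np.degrees(n[:2]).round(2),len(p))
    f=B[(abs(B[:,1])<50)&(abs(B[:,2]-8)<2.5)]; print(' plate x ext',np.percentile(f[:,0],[.5,99.5]))
    g=B[(abs(B[:,1])<50)&(abs(B[:,0])>37)&(abs(B[:,0])<41)&(abs(B[:,2])<5)]; print(' floor beside',len(g),np.median(g[:,2]) if len(g) else '')
    w=B[(abs(B[:,1])>63)&(abs(B[:,1])<78)&(B[:,2]>20)&(B[:,2]<30)]
    for sg in (1,-1):
        k=w[w[:,1]*sg>0]; print(' walls',sg,len(k),[k[k[:,0]*q>0][:,0].mean().round(1) for q in(1,-1) if (k[:,0]*q>0).any()])
a=out[0]; b=cv2.resize(out[1][120:215,170:290],None,fx=4.4,fy=4.4)[:420]
x=np.hstack([a,cv2.copyMakeBorder(b,0,420-b.shape[0],0,0,0)]); x=cv2.resize(x,None,fx=800/x.shape[1],fy=800/x.shape[1]); cv2.imwrite('pics/f.png',x[:,:,::-1])
E
```

```text
[ 0.02661841 -0.12262458 -1.17818539]
wrist plate top z 6.125132689160788 tilt err deg [ 0.1  -0.02] 2437
 plate x ext [-31.62423684  36.16222288]
 floor beside 321 -2.01480147140271
 walls 1 473 [np.float64(23.4), np.float64(-18.7)]
 walls -1 434 [np.float64(23.5), np.float64(-19.0)]
scene plate top z 6.221509356283523 tilt err deg [-0.31  1.03] 353
 plate x ext [-32.94721865  35.32466428]
 floor beside 81 -1.9094560940580536
 walls 1 63 [np.float64(22.6), np.float64(-20.7)]
 walls -1 83 [np.float64(22.8), np.float64(-19.7)]
```

View pics/f.png

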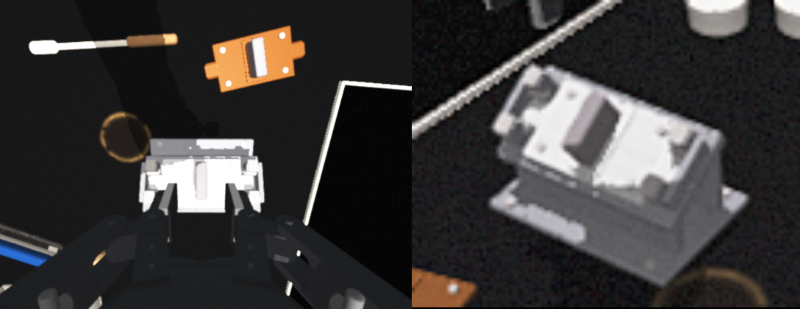

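```bash
python3 -c "
from workcell import *
print(job_done(), get_obs()['clock'])"
```

```text
the job is handed in; nothing more can be done
the job is handed in; nothing more can be done
```

The plate is in the holder and the job is handed in; it was released and the gripper withdrawn at about 16 s of the 40 s allowed.

**How it was done:** I gripped the plate by its rib. The tool stays vertical, so I tipped the plate about 30° in the jaws by pressing its far edge on the holder's low front floor edge. I then slid the ears into the slots and pressed past the clips until it met hard contact (about 40 N, peak). After that I unloaded, opened the fingers, lifted and backed away.

**Last checks:**
- **Height:** both the wrist and scene cameras put the plate's top about 8.1 mm above the floor beside it. The plate is 8 mm thick, so its underside is on the floor.
- **Flatness:** the wrist camera shows the tilt within about 0.1°. The scene camera reads up to 1° across the slots' line, on fewer points.
- **Centring:** the plate is centred between the slot walls to well under 1 mm up and down the slope (wrist and scene cameras agree). Along the slots' line I did not measure it at the end; the end walls limit it to about ±4 mm.
- **Bystanders:** I never moved near the stamp, brush or stapler and saw no contact, but I did not re-measure their positions.

**What disagreed:** my first wrist-camera tilt reading said about 29°, while the scene camera showed about 20°. The fault was in my fit, so I corrected it and repeated the tipping press before inserting. One later reading taken while pressing (45°) was also wrong; it read 30.6° once lifted.

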